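Lean the long whetstone on the drying stand

TASK

Put the longer of the two whetstones up to dry: take it out of the wooden slot rack and set it on the drying stand, standing on its long edge between the front lip and the sloped backstop, centred sideways and leaning back against both slats. Leave the shorter stone where it is in the rack.

Things in the scene. Friction and masses are not known exactly. Their poses are not given: they have to be found in the camera images.
- stone_long: The longer whetstone: grey and red-brown slab 18 mm thick (x), 160 long (y), 80 tall (z), about 0.45 kg, upright on its long edge in one of two parallel slots of a fixed wooden rack. Either face may go forward. Slots: 90 mm apart, 22 wide, floor 10 mm and battens (8 thick) 30 mm above the table, so 60 mm of stone shows above. Origin: middle of its underside.
- stone_long_mid (a point): The middle of the longer whetstone, 40 mm above the middle of its underside; axes as the stone's.
- stone_short: The shorter whetstone, of the same make, thickness (18 mm, x) and height (80 mm, z) but only 100 mm long (y). It stands upright in the rack's other slot and must stay there. Origin: middle of its underside.
- stand: Fixed wooden drying stand. Origin: on the table below the backstop's foot line; z up; front is +x, away from the robot. Level seat at z 12 mm. Backstop: 2 slats, face rises from x 0 leaning 25 deg to -x, 75 mm long, 8 thick, at |y| 35 to 75, open gap between for a finger. Front lip: x 30 to 40, top z 24. A stone flat on the slats has its middle at x -9, y 0, z 52. Base 95 x 190 mm.
Things that resemble listed ones, but are neither listed nor needed, are in the scene too. What is shaped like the stone_long but blue or pink is not meant.

How it is judged:
By the outcome, as a careful person would: the job done as asked, in the order asked, and still so for the second after the job is handed in, with the robot touching nothing.
It also fails if it takes over 38 s, if anything falls off the work surface, if the arm or the gripper's body presses on something with over 40 N, if the wrist force passes 120 N, or if a joint passes its speed limit or range.

ROBOT

A 6-joint arm with a two-finger parallel gripper is mounted at the origin on the work surface. World frame = base frame: x ahead of the robot, y to its left, z up, the work surface at z = 0. Lengths are in m, angles in rad, forces in N, time in s.
With the tool pointing down it reaches from about 0.3 to 0.875 m from the base axis. Payload 6.4 kg.
Tool frame: the origin (TCP) lies between the finger pads; the fingertips stand 25 mm ahead of it and the grasp point (between the pads) lies 6 mm ahead of it; y points along the fingers, x is the direction in which the jaws open and shut, and the axes are right-handed (so a half turn about y gives the same grasp; the last joint's range is limited). The gripper opens to 85 mm and grips with 20 to 120 N. Pads are 22 mm wide; open, the fingers measure 114 mm over their backs; the gripper's body (76 mm by 85 mm) begins 54 mm behind the grasp point. The pads swing forward as they close: fully open they stand 13 mm farther back than shut.
Start: joints at [-0.206, 0.181, 1.607, -0, 1.354, -0.206], TCP at [0.575, 0, 0.256] pointing down, gripper open.
Joint ranges: [-2.99, 2.99], [-0.89, 2.07], [0.3, 2.58], [-1.14, 4.28], [0, 2.63], [-3.12, 3.12]. Speed limits (rad/s): [2.57, 2.57, 3.01, 3.14, 3.14, 3.14].

INTERFACE

Orientations are given as a unit quaternion [w, x, y, z].
In Python, from bench import ctrl, vision, ticket, find_in, regions_of, pinpoint gives the robot as it stands.
- The arm moves only by the tool apply_moves, never from a script. Its argument "increments" is a list of rows, each an object of numbers: "x", "y", "z": the shift along the tool's x, y, z in cm; "ax", "ay", "az": the turn, a rotation vector about the tool's x, y, z in rad; "grip": the closure, from 0 (fully open) to 1 (shut). A call has 1 to 12 rows; each row is the pose to reach, as a shift and turn from the pose measured when the call began, along the tool's axes at that moment; what a row does not reach only later rows make up. A row lasts 1/8 s, in which the tool goes at most 62.5 mm and 10.7 degrees, less where a joint would pass 70% of its speed; a pose out of reach is approached as far as the arm can. A call with a gripper value outside its range is refused whole. The fingers move at their own pace and stop on an object; the grip force is fixed at half the most. Time passes only in rows, so rows that repeat a pose let the fingers close. It gives the time, the measured TCP pose, the force and the opening at its end, in the units of the state.
- ctrl.get_obs(): the state, without advancing time (a new reading comes with each control period).
- vision.camera(name): name is "scene" or "side" or "wrist"; returns the picture (480x640x3 uint8, red, green, blue); there is no depth.
- vision.camera_params(name): a dict with "intrinsics" (3x3 intrinsics, pixels), "R" (3x3) and "t" (3): a world point X has camera coordinates R X + t. Camera axes: x right, y down, z forward; pixel columns grow to the right and rows downward; lengths in m; the calibration is good to about 2 mm. A picture is of the moment at which its call begins: read the wrist's pose just before it. camera_params takes no time and is no camera call; for the wrist camera it gives the pose at the moment of the call.
- ticket.hand_in(): hands the job in, once; it reports no verdict.
Trained networks look in the newest picture that a camera, given by its name, has taken for a name from the list of things; names that differ only in an ending like _2 or _b are one class to them, and where a whole thing is asked for, a point or a joint stands for the part that bears it (a point fixed in the world has none). Each returns a list of dicts, best first, with "p" (0 to 1); they miss things now and then, are a little off and sometimes report something else, mostly with a low value. They report only what shows in the picture. A call takes as long as a camera call. They do not tell look-alikes from the thing itself.
- find_in(camera, query): "rect" ([centre column, centre row, width, height] in pixels, round what is visible of it).
- regions_of(camera, query): "mask" (480x640 bool, what is visible of it) and "rect" ([centre column, centre row, width, height] in pixels, round what is visible of it).
- pinpoint(camera, query): "xy" ([column, row] in pixels: a listed point, or the origin of a listed thing).
The state is a dict: "time_s": time; "q": joint angles; "dq": joint speeds; "joint_efforts": joint torques, N m; "eef_pos": TCP position; "eef_rot": TCP orientation; "wrist_force": force on the tool from outside, world axes, zero at the start; "torque": the same for the moment, N m; "opening": opening from 0.0 (shut) to 1.0 (fully open).
Only numpy, scipy, OpenCV 4.12 (cv2) and the standard library are available. Lean on these libraries where they do the work, as an engineer would, in place of code of your own. Each camera call takes 0.05 s, during which the arm holds its last target.

## Working session

There is one attempt and no reset: what is moved stays moved. The work goes in short steps, Python scripts to look and compute and a tool call to move; the robot and the scene stay as the last step left them, time stands still between calls to the robot, and variables do not carry over. Pictures are saved under pics/ and viewed, and the job is handed in when it is done.

Besides the shell and the picture viewer there is one more tool, called after "Call:" by a JSON object that holds its "method" and its "body", one argument or row to a line. apply_moves: Moves the arm, as the interface text tells. Its arguments: {"type":"object","properties":{"increments":{"type":"array","items":{"type":"object","properties":{"x":{"type":"number"},"y":{"type":"number"},"z":{"type":"number"},"ax":{"type":"number"},"ay":{"type":"number"},"az":{"type":"number"},"grip":{"type":"number"}}}}},"required":["increments"]}

```bash
ls; mkdir -p pics; python3 - <<'E'
from bench import ctrl, vision, ticket, find_in, regions_of, pinpoint
import cv2
o=ctrl.get_obs(); print(o)
for c in ["scene","side","wrist"]:
    im=vision.camera(c); cv2.imwrite(f"pics/{c}0.png",im[:,:,::-1])
    p=vision.camera_params(c); print(c,p)
E
```

```text
pics
{'time_s': 0.0, 'q': array([-2.06293523e-01,  1.81557408e-01,  1.60800808e+00, -5.35282219e-06,
        1.35380230e+00, -2.06308050e-01]), 'dq': array([ 1.40874389e-04, -2.20628162e-03,  4.35412708e-04, -7.14267867e-04,
        1.02915391e-03,  8.62058717e-05]), 'joint_efforts': array([ 3.41415571e-04, -4.44869328e+01, -3.51340663e+01, -2.51131587e-04,
        9.11703974e-03,  3.43231875e-05]), 'eef_pos': array([5.74488440e-01, 1.26714596e-04, 2.55374880e-01]), 'eef_rot': array([ 7.07233253e-01, -7.06979752e-01,  6.09129793e-04,  6.20220637e-04]), 'wrist_force': array([0.15233141, 1.34459176, 0.10117124]), 'torque': array([-0.01113898,  0.01862979,  0.04068258]), 'opening': 0.999213310083084}
scene {'intrinsics': array([[618.92089497,   0.        , 318.36522316],
       [  0.        , 618.92089497, 241.87111739],
       [  0.        ,   0.        ,   1.        ]]), 'R': array([[-0.3152172 ,  0.9489326 , -0.0128466 ],
       [ 0.63939714,  0.2023534 , -0.74177112],
       [-0.70129125, -0.24203309, -0.67053006]]), 't': array([ 0.13116309, -0.36547955,  1.76629995])}
side {'intrinsics': array([[587.74087008,   0.        , 329.1054457 ],
       [  0.        , 587.74087008, 241.55740298],
       [  0.        ,   0.        ,   1.        ]]), 'R': array([[-0.95035996, -0.31114803, -0.00168967],
       [-0.16605551,  0.51177174, -0.84292067],
       [ 0.26313783, -0.80079747, -0.53803522]]), 't': array([0.56696526, 0.12526677, 1.08782793])}
wrist {'intrinsics': array([[387.70112158,   0.        , 318.94654649],
       [  0.        , 387.70112158, 233.74423198],
       [  0.        ,   0.        ,   1.        ]]), 'R': array([[ 9.99999954e-01, -1.67000964e-05, -3.02810107e-04],
       [ 7.07566482e-05, -9.58078703e-01,  2.86505139e-01],
       [-2.94900578e-04, -2.86505147e-01, -9.58078657e-01]]), 't': array([-0.57479995, -0.03785733,  0.37971697])}
```

View pics/scene0.png

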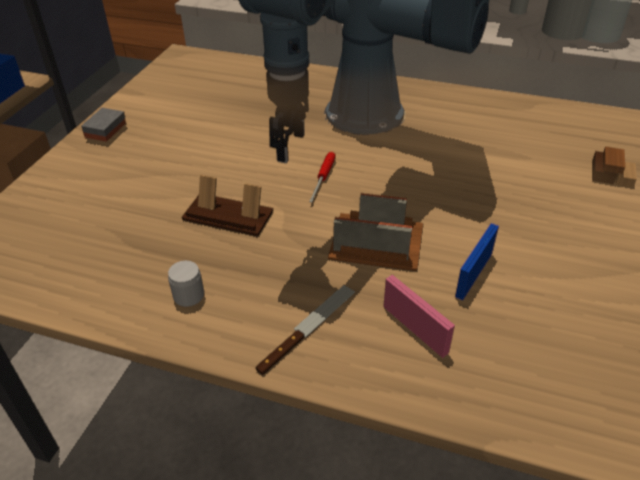

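View pics/side0.png

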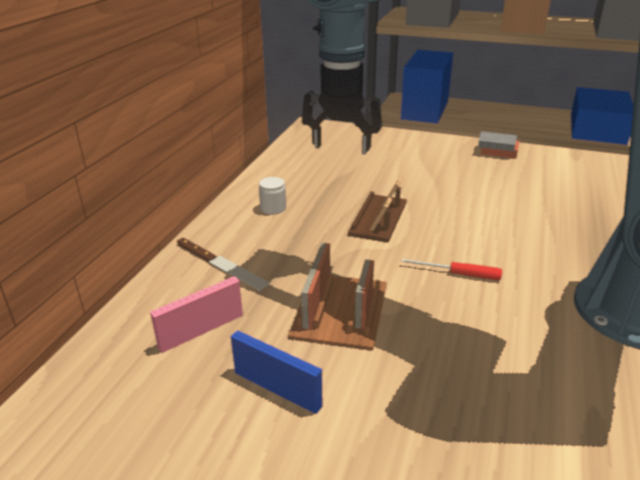

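View pics/wrist0.png

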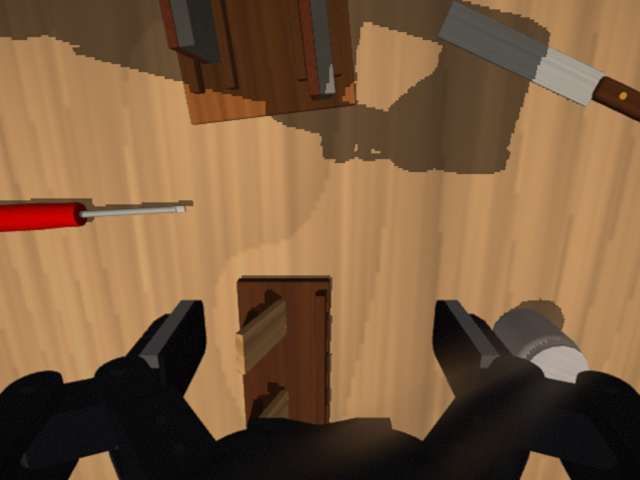

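```bash
cat > h.py <<'E'
import numpy as np, cv2
from scipy.optimize import least_squares
def proj(p,X):
    X=np.atleast_2d(X); c=X@p["R"].T+p["t"]; u=c@p["intrinsics"].T; return u[:,:2]/u[:,2:]
def ray(p,uv,z):
    d=p["R"].T@np.linalg.solve(p["intrinsics"],[uv[0],uv[1],1]); o=-p["R"].T@p["t"]
    return o+d*(z-o[2])/d[2]
def tri(ps,uvs,x0=(.6,0,.05)):
    f=lambda X:np.concatenate([proj(p,X)[0]-uv for p,uv in zip(ps,uvs)])
    r=least_squares(f,x0); return r.x,np.abs(r.fun).max()
E
python3 - <<'E'
from bench import *
from bench import ctrl, vision, ticket, find_in, regions_of, pinpoint
from h import *
P={c:vision.camera_params(c) for c in ["scene","side"]}
for q in ["stone_long_mid","stone_short","stone_long","stand"]:
    R={}
    for c in P:
        vision.camera(c); r=pinpoint(c,q); R[c]=r
        print(q,c,[(np.round(d["xy"],1),round(d["p"],2)) for d in r[:4]])
for c,(x0,y0,x1,y1) in {"scene":(170,165,440,280),"side":(280,175,420,355)}.items():
    im=vision.camera(c)[y0:y1,x0:x1,::-1]; s=min(800/(x1-x0),600/(y1-y0))
    cv2.imwrite(f"pics/{c}crop.png",cv2.resize(im,None,fx=s,fy=s,interpolation=cv2.INTER_CUBIC)); print(s)
E
```

```text
stone_long_mid scene [(array([411.9, 317. ]), 0.92), (array([371.3, 238.3]), 0.69), (array([475.2, 262. ]), 0.67)]
stone_long_mid side [(array([274.5, 370. ]), 0.86), (array([201.1, 313.2]), 0.84), (array([315.3, 282.9]), 0.83)]
stone_short scene [(array([380.9, 221.6]), 0.84)]
stone_short side [(array([363.1, 306.9]), 0.88)]
stone_long scene [(array([417.9, 329. ]), 0.66), (array([474.5, 273.4]), 0.63)]
stone_long side [(array([277.1, 389.2]), 0.93), (array([198.2, 329.1]), 0.72), (array([318.2, 303.6]), 0.61)]
stand scene [(array([225.2, 217.7]), 0.86)]
stand side [(array([376.8, 217. ]), 0.6)]
2.962962962962963
3.3333333333333335
```

View pics/scenecrop.png

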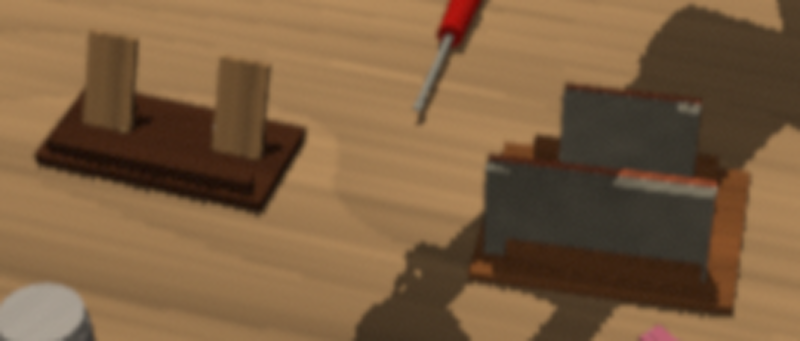

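View pics/sidecrop.png

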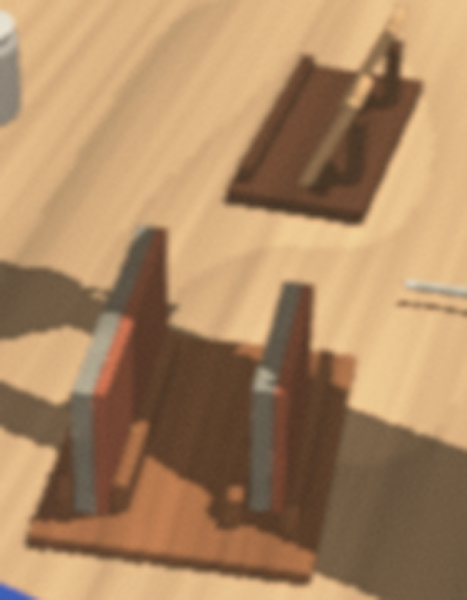

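```bash
python3 - <<'E'
from bench import ctrl, vision
from h import *
P=[vision.camera_params(c) for c in ["scene","side"]]
print("mid",tri(P,[(371.3,238.3),(315.3,282.9)]))
print("short",tri(P,[(380.9,221.6),(363.1,306.9)]))
print("stand",tri(P,[(225.2,217.7),(376.8,217.0)]))
o=ctrl.get_obs();print(o["time_s"])
E
```

```text
mid (array([0.56721914, 0.16828958, 0.05040983]), np.float64(0.6343830858438366))
short (array([0.47479374, 0.16856975, 0.01898832]), np.float64(1.4890233283957457))
stand (array([ 0.53981853, -0.18655435, -0.0026472 ]), np.float64(0.0340013003494164))
1.05
```

```bash
cat > fit.py <<'E'
from bench import vision
from h import *
P={c:vision.camera_params(c) for c in ["scene","side"]}
P["wrist"]=vision.camera_params("wrist")
def S(u,v): return ("scene",(u/2.963+170-.33,v/2.963+165-.33))
def D(u,v): return ("side",(u/3.3333+280-.35,v/3.3333+175-.35))
def fit(obs,x0,zb,n):
    def f(q):
        c,s=np.cos(q[2]),np.sin(q[2]); r=[]
        for (cam,uv),m in obs:
            m=m(q) if callable(m) else m
            X=[q[0]+c*m[0]-s*m[1],q[1]+s*m[0]+c*m[1],zb+m[2]]
            r.append(proj(P[cam],X)[0]-uv)
        return np.ravel(r)
    r=least_squares(f,x0,loss="soft_l1"); print(n,np.round(r.x,4)); print(np.round(f(r.x).reshape(-1,2),1).tolist())
    return r.x
h=.009;L=.08;H=.08
fit([(S(487,157),(h,-L,H)),(S(716,187),(h,L,H)),(D(75,392),(h,L,H)),(D(98,396),(-h,L,H)),(D(150,228),(h,-L,H)),(D(168,230),(-h,-L,H)),(D(75,508),(h,L,.0)),(D(97,512),(-h,L,.0))],[.567,.168,0],.01,"long")
L=.05
fit([(S(563,86),(-h,-L,H)),(S(700,101),(h,L,H)),(D(254,388),(h,L,H)),(D(278,390),(-h,L,H)),(D(285,284),(h,-L,H)),(D(313,287),(-h,-L,H))],[.475,.168,0],.01,"short")
t=np.radians(25);sx=-.075*np.sin(t);sz=.012+.075*np.cos(t)
B=lambda i,y:(lambda q:(q[3]-(0 if i else .095),y,.012))
o=[]
for pts,ys in [([(88,33),(137,40),(83,125),(130,133)],(-.075,-.035)),([(219,58),(270,66),(212,150),(264,158)],(.035,.075))]:
    for p,m in zip(pts,[(sx,ys[0],sz),(sx,ys[1],sz),(0,ys[0],.012),(0,ys[1],.012)]): o.append((S(*p),m))
o+=[(S(306,127),B(0,.095)),(S(262,208),B(1,.095)),(D(228,195),B(1,.095)),(D(362,213),B(0,.095)),(D(422,82),B(0,-.095)),(("wrist",(237,280)),B(0,.095)),(("wrist",(331,277)),B(1,.095))]
fit(o,[.54,-.187,0,.04],0,"stand")
E
python3 fit.py
```

```text
long [0.562  0.1693 0.0669]
[[0.7, 2.2], [0.6, 4.1], [-1.8, -1.2], [1.6, -0.7], [-0.2, -1.6], [3.6, -0.9], [-0.6, 0.4], [2.7, 0.9]]
short [0.4749 0.1689 0.1159]
[[1.7, -0.9], [0.6, 4.5], [-0.5, -0.5], [2.9, 0.2], [-0.9, -2.0], [0.5, -1.8]]
stand [ 0.5378 -0.1793  0.0155  0.0503]
[[0.5, -0.2], [-0.0, 0.3], [0.4, 0.2], [0.2, 0.6], [0.8, -0.5], [0.1, -0.1], [0.6, 0.3], [-0.7, 0.9], [0.3, 1.0], [-0.0, -0.3], [-3.0, -2.9], [-1.2, -1.6], [-2.2, -1.9], [-0.8, -0.2], [-1.1, 1.5]]
```

Call:
{"method": "apply_moves", "body": {
  "increments": [
    {"x": -1,"z": 4},
    {"x": -3,"z": 9},
    {"x": -4,"z": 12},
    {"x": -4,"z": 12},
    {"x": -4,"z": 12}
  ]
}}

```text
invalid input
```

```bash
python3 - <<'E'
from bench import ctrl, vision
from h import *
p=vision.camera_params("wrist"); im=vision.camera("wrist"); cv2.imwrite("pics/wrist1.png",im[:,:,::-1])
np.savez("w1.npz",**p); print(ctrl.get_obs()["dq"].round(3), ctrl.get_obs()["eef_pos"])
E
```

```text
[ 0.001 -0.001  0.001  0.     0.001  0.   ] [5.75028930e-01 2.83465601e-05 2.56312883e-01]
```

View pics/wrist1.png

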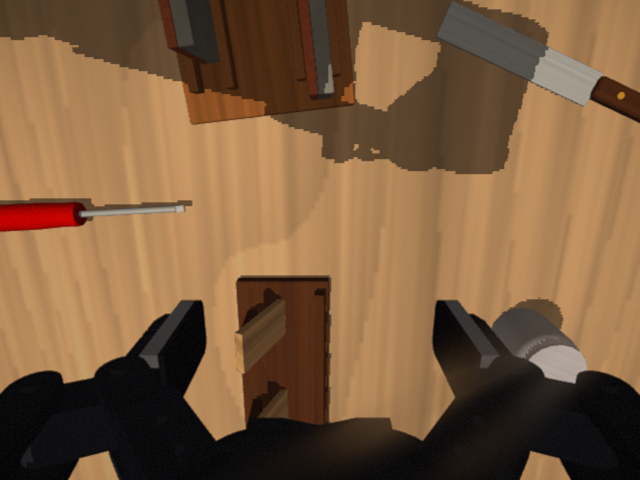

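Call:
{"method": "apply_moves", "body": {
  "increments": [
    {"x": -1,"y": 0,"z": 4,"ax": 0,"ay": 0,"az": 0,"grip": 0},
    {"x": -3,"y": 0,"z": 9,"ax": 0,"ay": 0,"az": 0,"grip": 0},
    {"x": -4,"y": 0,"z": 12,"ax": 0,"ay": 0,"az": 0,"grip": 0},
    {"x": -4,"y": 0,"z": 12,"ax": 0,"ay": 0,"az": 0,"grip": 0},
    {"x": -4,"y": 0,"z": 12,"ax": 0,"ay": 0,"az": 0,"grip": 0}
  ]
}}

```text
time_s: 1.72
eef_pos: [0.5353, 0.1196, 0.2564]
eef_rot: [-0.707, 0.707, 0.0, 0.0]
wrist_force: [0.2, 0.2, -0.2]
opening: 0.999
```

```bash
python3 - <<'E'
from bench import ctrl, vision
from h import *
p=vision.camera_params("wrist"); im=vision.camera("wrist"); cv2.imwrite("pics/wrist2.png",im[:,:,::-1])
np.savez("w1.npz",**p); print(ctrl.get_obs()["dq"].round(3), ctrl.get_obs()["eef_pos"])
E
```

```text
[-0.012  0.003 -0.002  0.002  0.003  0.003] [0.53542097 0.11922974 0.25637716]
```

View pics/wrist2.png

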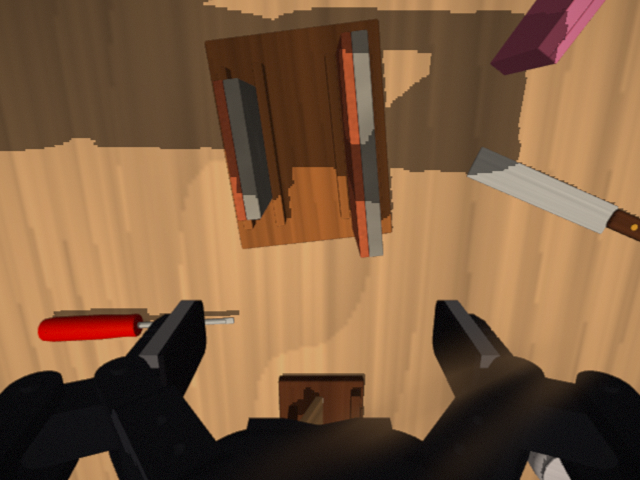

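```bash
python3 - <<'E'
from h import *
im=cv2.imread("pics/wrist2.png")
a=im[15:75,320:400]; b=im[205:265,335:415]
cv2.imwrite("pics/z1.png",np.hstack([cv2.resize(a,None,fx=5,fy=5,interpolation=cv2.INTER_NEAREST),cv2.resize(b,None,fx=5,fy=5,interpolation=cv2.INTER_NEAREST)]))
E
```

```text
(no output)
```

View pics/z1.png

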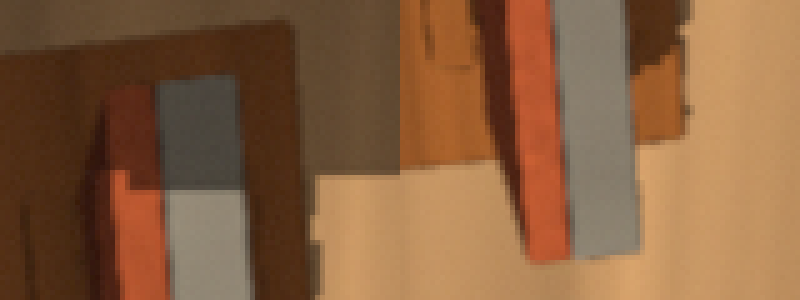

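```bash
python3 - <<'E'
from h import *
p=dict(np.load("w1.npz"))
c=[ray(p,uv,.09) for uv in [(341,32),(367.6,30),(360.6,257.4),(383,255)]]
c=np.array(c);print(c.round(4)); m=c.mean(0)
d=(c[0]+c[1]-c[2]-c[3])/2; print(m.round(4),"len",np.linalg.norm(d),"yaw",-np.arctan2(d[0],d[1]), "thick",np.linalg.norm(c[1]-c[0]),np.linalg.norm(c[3]-c[2]))
f=np.array([ray(p,uv,.012) for uv in [(279,378),(364,378)]]);print("stand +y edge",f)
E
```

```text
[[0.5504 0.2465 0.09  ]
 [0.5681 0.2477 0.09  ]
 [0.5684 0.0872 0.09  ]
 [0.5859 0.0892 0.09  ]]
[0.5682 0.1677 0.09  ] len 0.1598902065086579 yaw 0.1120411584545435 thick 0.01767552682002737 0.017551030079090504
stand +y edge [[ 0.49199757 -0.08258452  0.012     ]
 [ 0.5855803  -0.08266815  0.012     ]]
```

Call:
{"method": "apply_moves", "body": {
  "increments": [
    {"x": 2.3,"y": 0,"z": 3,"ax": 0,"ay": -0.112,"az": 0,"grip": 0},
    {"x": 3.28,"y": 5,"z": 4.85,"ax": 0,"ay": -0.112,"az": 0,"grip": 0},
    {"x": 3.28,"y": 10,"z": 4.85,"ax": 0,"ay": -0.112,"az": 0,"grip": 0},
    {"x": 3.28,"y": 12,"z": 4.85,"ax": 0,"ay": -0.112,"az": 0,"grip": 0},
    {"x": 3.28,"y": 12,"z": 4.85,"ax": 0,"ay": -0.112,"az": 0,"grip": 0}
  ]
}}

```text
time_s: 2.4
eef_pos: [0.5678, 0.1667, 0.1353]
eef_rot: [-0.706, 0.706, 0.038, -0.04]
wrist_force: [1.4, -0.1, 0.9]
opening: 0.997
```

```bash
python3 - <<'E'
from bench import ctrl, vision
from h import *
p=vision.camera_params("wrist"); im=vision.camera("wrist"); cv2.imwrite("pics/wrist3.png",im[:,:,::-1])
np.savez("w2.npz",**p); o=ctrl.get_obs(); print(o["eef_pos"],o["eef_rot"])
E
```

```text
[0.56903287 0.16697013 0.13713896] [-0.70587593  0.70618747  0.03927042 -0.03868156]
```

View pics/wrist3.png

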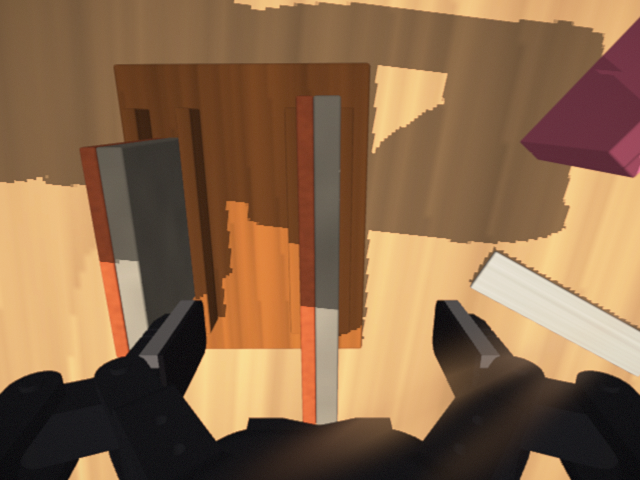

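Call:
{"method": "apply_moves", "body": {
  "increments": [
    {"x": -0.05,"y": 3,"z": 0.1,"ax": 0,"ay": 0,"az": 0,"grip": 0},
    {"x": -0.05,"y": 6,"z": 0.1,"ax": 0,"ay": 0,"az": 0,"grip": 0},
    {"x": -0.05,"y": 7,"z": 0.1,"ax": 0,"ay": 0,"az": 0,"grip": 0},
    {"x": -0.05,"y": 7,"z": 0.1,"ax": 0,"ay": 0,"az": 0,"grip": 0.3},
    {"x": -0.05,"y": 7,"z": 0.1,"ax": 0,"ay": 0,"az": 0,"grip": 1},
    {"x": -0.05,"y": 7,"z": 0.1,"ax": 0,"ay": 0,"az": 0,"grip": 1},
    {"x": -0.05,"y": 7,"z": 0.1,"ax": 0,"ay": 0,"az": 0,"grip": 1},
    {"x": -0.05,"y": 7,"z": 0.1,"ax": 0,"ay": 0,"az": 0,"grip": 1}
  ]
}}

```text
time_s: 3.45
eef_pos: [0.569, 0.1679, 0.0681]
eef_rot: [-0.706, 0.706, 0.04, -0.038]
wrist_force: [-1.9, -0.8, 6.0]
opening: 0.201
```

Call:
{"method": "apply_moves", "body": {
  "increments": [
    {"x": 0,"y": 0,"z": 0,"ax": 0,"ay": 0,"az": 0,"grip": 1},
    {"x": 0,"y": -2,"z": 0,"ax": 0,"ay": 0,"az": 0,"grip": 1},
    {"x": 0,"y": -5,"z": 0,"ax": 0,"ay": 0,"az": 0,"grip": 1},
    {"x": 0,"y": -9,"z": 0,"ax": 0,"ay": 0,"az": 0,"grip": 1},
    {"x": 0,"y": -14,"z": 0,"ax": 0,"ay": 0,"az": 0,"grip": 1},
    {"x": 0,"y": -15,"z": 0,"ax": 0,"ay": 0,"az": 0,"grip": 1},
    {"x": 0,"y": -15,"z": 0,"ax": 0,"ay": 0,"az": 0,"grip": 1}
  ]
}}

```text
time_s: 4.32
eef_pos: [0.5685, 0.168, 0.2181]
eef_rot: [-0.706, 0.706, 0.04, -0.038]
wrist_force: [-0.3, 0.5, -5.5]
opening: 0.205
```

```bash
cat > snap.py <<'E'
import sys
from bench import ctrl, vision
from h import *
n=sys.argv[1]
p=vision.camera_params("wrist"); np.savez(f"w{n}.npz",**p); a=vision.camera("wrist"); 
b=vision.camera("scene"); c=vision.camera("side")
cv2.imwrite(f"pics/w_{n}.png",a[:,:,::-1]); cv2.imwrite(f"pics/s_{n}.png",np.hstack([cv2.resize(x,(400,300),interpolation=cv2.INTER_AREA) for x in (b,c)])[:,:,::-1])
cv2.imwrite(f"pics/scene_{n}.png",b[:,:,::-1]);cv2.imwrite(f"pics/side_{n}.png",c[:,:,::-1])
o=ctrl.get_obs(); print(o["time_s"],o["eef_pos"],o["eef_rot"],o["wrist_force"],o["opening"])
E
python3 snap.py 4
```

```text
4.475 [0.56714816 0.16783406 0.21541237] [-0.70582348  0.70623715  0.03804042 -0.03994036] [-1.05416265  0.15885658 -4.66815951] 0.20467150501190987
```

View pics/w_4.png

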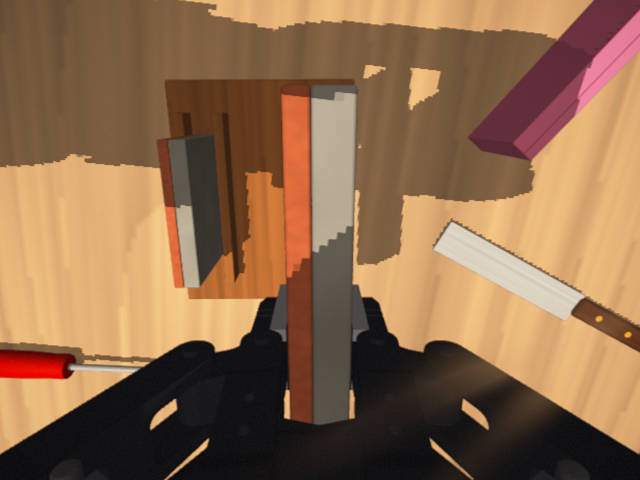

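View pics/s_4.png

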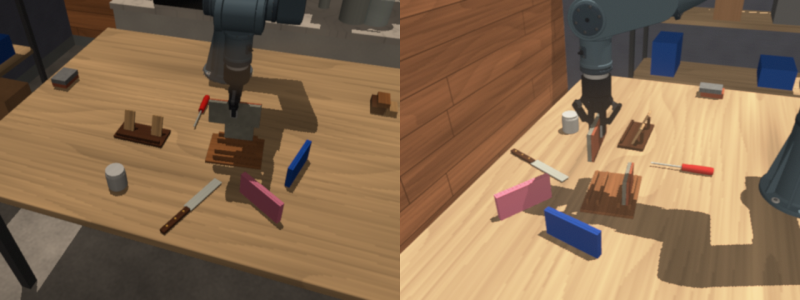

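Call:
{"method": "apply_moves", "body": {
  "increments": [
    {"x": 0.1,"y": -1,"z": -2,"ax": 0,"ay": 0,"az": 0,"grip": 1},
    {"x": 0.3,"y": -2,"z": -6,"ax": 0,"ay": 0.03,"az": 0,"grip": 1},
    {"x": 0.5,"y": -3,"z": -11,"ax": 0,"ay": 0.06,"az": 0,"grip": 1},
    {"x": 0.7,"y": -3,"z": -16,"ax": 0,"ay": 0.0965,"az": 0,"grip": 1},
    {"x": 0.9,"y": -3,"z": -21,"ax": 0,"ay": 0.0965,"az": 0,"grip": 1},
    {"x": 1.2,"y": -3,"z": -26,"ax": 0,"ay": 0.0965,"az": 0,"grip": 1},
    {"x": 1.4,"y": -3,"z": -30,"ax": 0,"ay": 0.0965,"az": 0,"grip": 1},
    {"x": 1.5,"y": -3,"z": -32.5,"ax": 0,"ay": 0.0965,"az": 0,"grip": 1},
    {"x": 1.5,"y": -3,"z": -33.7,"ax": 0,"ay": 0.0965,"az": 0,"grip": 1},
    {"x": 1.5,"y": -3,"z": -33.7,"ax": 0,"ay": 0.0965,"az": 0,"grip": 1},
    {"x": 1.5,"y": -3,"z": -33.7,"ax": 0,"ay": 0.0965,"az": 0,"grip": 1}
  ]
}}

```text
time_s: 5.85
eef_pos: [0.6192, -0.164, 0.2454]
eef_rot: [0.707, -0.707, -0.004, 0.006]
wrist_force: [-0.4, -0.3, -5.0]
opening: 0.206
```

```bash
python3 snap.py 5
```

```text
6.0 [ 0.61932122 -0.16416068  0.24565881] [-0.70688255  0.70728761  0.00454607 -0.00637333] [-0.26032209 -0.42475544 -5.34734397] 0.20161741942313297
```

View pics/w_5.png

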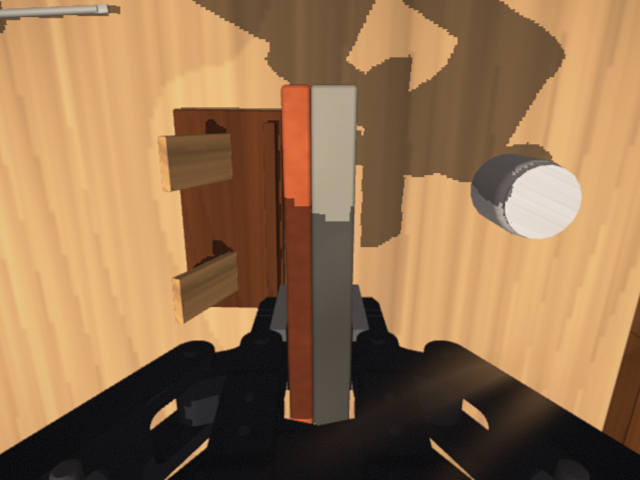

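View pics/s_5.png

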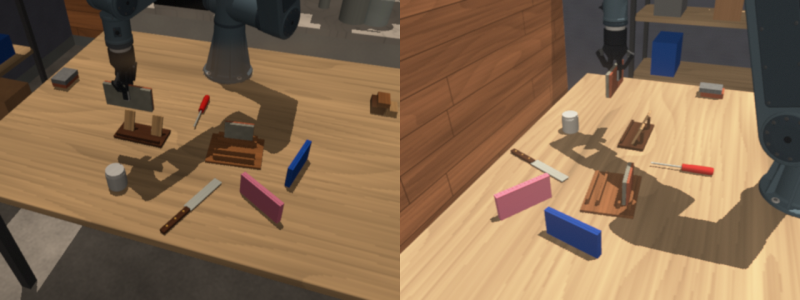

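```bash
python3 - <<'E'
from h import *
im=cv2.imread("pics/w_5.png")[100:325,155:295]
cv2.imwrite("pics/z2.png",cv2.resize(im[:112],None,fx=5,fy=5,interpolation=cv2.INTER_CUBIC))
cv2.imwrite("pics/z3.png",cv2.resize(im[112:],None,fx=5,fy=5,interpolation=cv2.INTER_CUBIC))
E
```

```text
(no output)
```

View pics/z2.png

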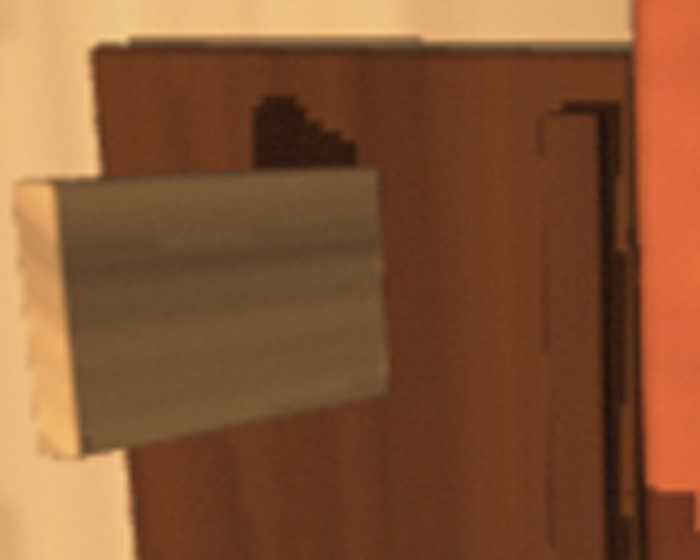

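View pics/z3.png

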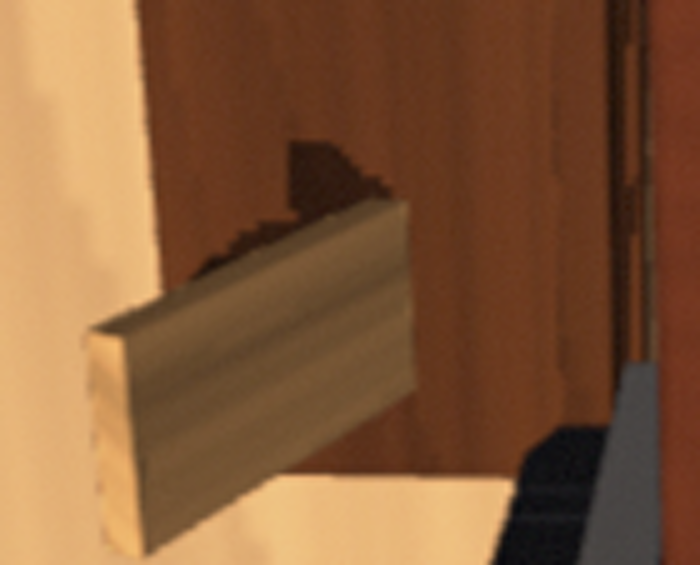

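```bash
python3 - <<'E'
from h import *
from scipy.spatial.transform import Rotation as Ro
p=dict(np.load("w5.npz"))
t=np.radians(25);sx=-.075*np.sin(t);sz=.012+.075*np.cos(t)
A=lambda u,v:(u/5+155-.4,v/5+100-.4); Bq=lambda u,v:(u/5+155-.4,v/5+212-.4)
obs=[(A(378,170),(0,.075,.012)),(A(386,393),(0,.035,.012)),(A(57,182),(sx,.075,sz)),(A(80,455),(sx,.035,sz)),
(Bq(407,203),(0,-.035,.012)),(Bq(415,388),(0,-.075,.012)),(Bq(125,330),(sx,-.035,sz)),(Bq(147,555),(sx,-.075,sz))]
def f(q):
    c,s=np.cos(q[2]),np.sin(q[2])
    return np.ravel([proj(p,[q[0]+c*m[0]-s*m[1],q[1]+s*m[0]+c*m[1],m[2]])[0]-uv for uv,m in obs])
r=least_squares(f,[.538,-.18,.015]);print("stand",r.x.round(4),f(r.x).round(1).reshape(-1,2).tolist())
o=np.array([.6193,-.1642,.2455]); R=Ro.from_quat([.70728761,.00454607,-.00637333,-.70688255]).as_matrix(); print(R.round(3))
# stone in tool: tool pts (x, y=-top, z=+-.08)
ob=[((282,86),(-1,1)),((356.5,86),(1,1)),((289,419),(-1,-1)),((351,424),(1,-1))]
def g(q):
    P=[]
    Rs=Ro.from_rotvec(q[3:]).as_matrix()
    return np.ravel([proj(p,o+R@(np.array([q[0],q[1],q[2]])+Rs@[.009*m[0],0,.08*m[1]]))[0]-uv for uv,m in ob])
h=lambda q:np.concatenate([g(q),[q[5]*300]])
s=least_squares(h,[0,-.023,0,0,0,0]);print("stone top centre in tool",s.x.round(4),g(s.x).round(1))
E
```

```text
stand [ 0.5404 -0.1805 -0.0007] [[0.6, -0.8], [1.2, 0.0], [-0.7, -0.3], [-0.0, 0.6], [0.4, -1.3], [0.7, -0.1], [-0.8, 0.9], [-0.9, 0.9]]
[[ 1.    -0.003 -0.015]
 [ 0.015 -0.001  1.   ]
 [-0.003 -1.    -0.001]]
stone top centre in tool [ 0.0004  0.0075  0.0052  0.3664 -0.0022 -0.0011] [ -0.9  -0.1   1.   -0.3  12.4   3.  -12.7  -2. ]
```

```bash
python3 - <<'E'
from h import *
from scipy.spatial.transform import Rotation as Ro
p=dict(np.load("w5.npz"))
for uv in [(174,109.3),(279,108.8),(187,270),(210,306.5),(255,306.8)]: print(uv,ray(p,uv,.012).round(4))
o=np.array([.6193,-.1642,.2455]); R=Ro.from_quat([.70728761,.00454607,-.00637333,-.70688255]).as_matrix()
ob=[((282,86),(-1,1)),((356.5,86),(1,1))]
def g(q): return np.ravel([proj(p,o+R@(np.array([q[0],q[1],q[2]])+[.009*m[0],0,.08*m[1]]))[0]-uv for uv,m in ob])
s=least_squares(g,[0,-.023,0]);print(s.x.round(4),g(s.x).round(1))
print(proj(p,o+R@np.array([0,-.023,.08])))
# check yaw of stone: centre line at far end vs seam
E
```

```text
(174, 109.3) [ 0.4922 -0.0865  0.012 ]
(279, 108.8) [ 0.5832 -0.0847  0.012 ]
(187, 270) [ 0.4912 -0.236   0.012 ]
(210, 306.5) [ 0.5111 -0.2751  0.012 ]
(255, 306.8) [ 0.5563 -0.2747  0.012 ]
[ 0.0002 -0.0188 -0.    ] [ 0.  0. -0. -0.]
[[318.39828269  84.49102808]]
```

Call:
{"method": "apply_moves", "body": {
  "increments": [
    {"x": -2,"y": 0.5,"z": -0.5,"ax": 0,"ay": 0,"az": -0.11,"grip": 1},
    {"x": -5,"y": 1.2,"z": -1,"ax": 0,"ay": 0.01,"az": -0.25,"grip": 1},
    {"x": -8,"y": 2,"z": -1.5,"ax": 0,"ay": 0.01,"az": -0.38,"grip": 1},
    {"x": -9.05,"y": 2.5,"z": -1.5,"ax": 0,"ay": 0.01,"az": -0.436,"grip": 1},
    {"x": -9.05,"y": 2.5,"z": -1.5,"ax": 0,"ay": 0.01,"az": -0.436,"grip": 1},
    {"x": -9.05,"y": 2.5,"z": -1.5,"ax": 0,"ay": 0.01,"az": -0.436,"grip": 1},
    {"x": -9.05,"y": 2.5,"z": -1.5,"ax": 0,"ay": 0.01,"az": -0.436,"grip": 1}
  ]
}}

```text
time_s: 6.88
eef_pos: [0.5302, -0.1806, 0.2218]
eef_rot: [0.691, -0.69, -0.155, -0.15]
wrist_force: [-0.5, 0.4, -4.5]
opening: 0.205
```

```bash
python3 snap.py 6; python3 - <<'E'
from h import *
from bench import ctrl
from scipy.spatial.transform import Rotation as Ro
q=ctrl.get_obs()["eef_rot"];print(Ro.from_quat([*q[1:],q[0]]).as_matrix().round(4))
a=cv2.imread("pics/scene_6.png")[100:260,140:340];b=cv2.imread("pics/side_6.png")[40:240,300:500]
cv2.imwrite("pics/z6.png",np.hstack([cv2.resize(a,(400,320),interpolation=2),cv2.resize(b,(400,320),interpolation=2)]))
E
```

```text
7.025 [ 0.52962209 -0.18041814  0.22108734] [ 0.69160624 -0.68954504 -0.15418688 -0.1497827 ] [ 0.77648693 -0.26417047 -4.4757244 ] 0.20312304408647971
[[ 0.9076  0.4198 -0.0067]
 [ 0.0055  0.0042  1.    ]
 [ 0.4198 -0.9076  0.0015]]
```

View pics/z6.png

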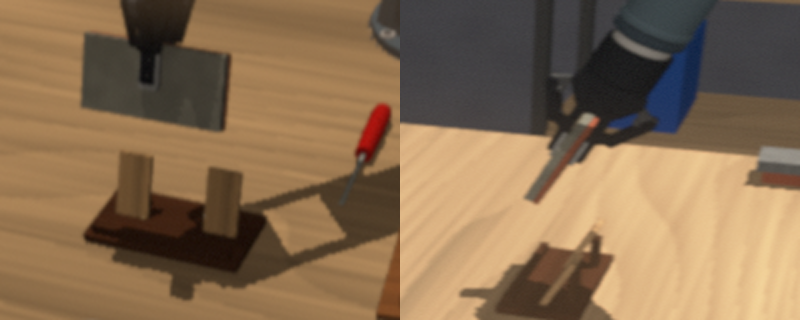

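View pics/w_6.png

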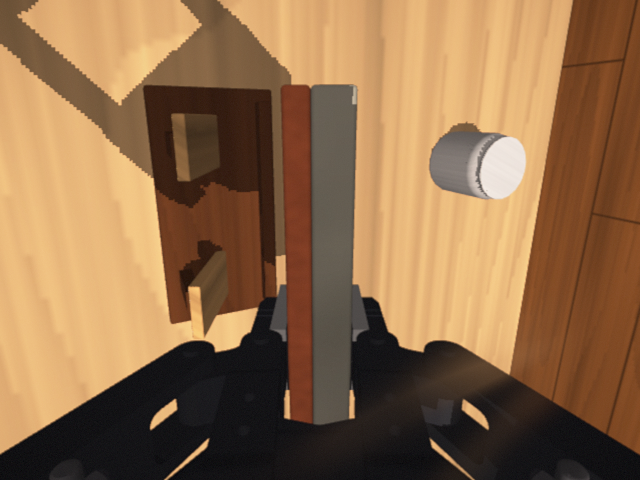

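Call:
{"method": "apply_moves", "body": {
  "increments": [
    {"x": -1,"y": 2.1,"z": 0,"ax": 0,"ay": 0,"az": 0,"grip": 1},
    {"x": -2.5,"y": 5.4,"z": 0,"ax": 0,"ay": 0,"az": 0,"grip": 1},
    {"x": -4,"y": 8.6,"z": 0,"ax": 0,"ay": 0,"az": 0,"grip": 1},
    {"x": -5.2,"y": 11.2,"z": 0,"ax": 0,"ay": 0,"az": 0,"grip": 1},
    {"x": -5.7,"y": 12.3,"z": 0,"ax": 0,"ay": 0,"az": 0,"grip": 1},
    {"x": -5.7,"y": 12.3,"z": 0,"ax": 0,"ay": 0,"az": 0,"grip": 1},
    {"x": -5.7,"y": 12.3,"z": 0,"ax": 0,"ay": 0,"az": 0,"grip": 1}
  ]
}}

```text
time_s: 7.9
eef_pos: [0.5305, -0.1809, 0.0869]
eef_rot: [0.691, -0.69, -0.155, -0.15]
wrist_force: [0.6, 0.1, -4.1]
opening: 0.197
```

```bash
cat > z.py <<'E'
import sys
from h import *
n=sys.argv[1]
a=cv2.imread(f"pics/scene_{n}.png")[140:260,160:310];b=cv2.imread(f"pics/side_{n}.png")[120:240,300:450]
cv2.imwrite(f"pics/z{n}.png",np.hstack([cv2.resize(x,(400,320),interpolation=2) for x in (a,b)]))
E
python3 snap.py 7; python3 z.py 7
```

```text
8.05 [ 0.53026216 -0.18078366  0.08683908] [ 0.69094682 -0.68992395 -0.15494065 -0.15030248] [ 0.45003008 -0.02931589 -3.83732322] 0.2055562825241199
```

View pics/z7.png

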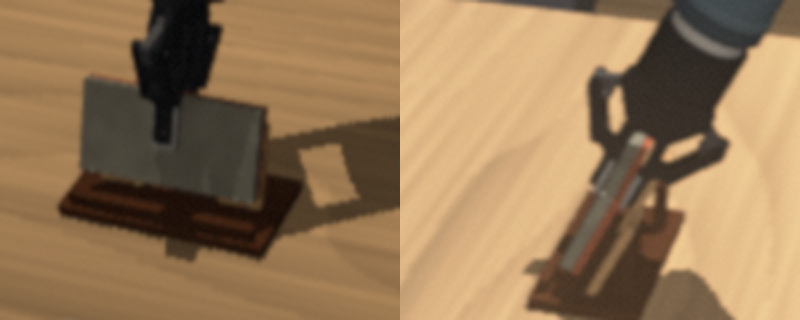

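View pics/w_7.png

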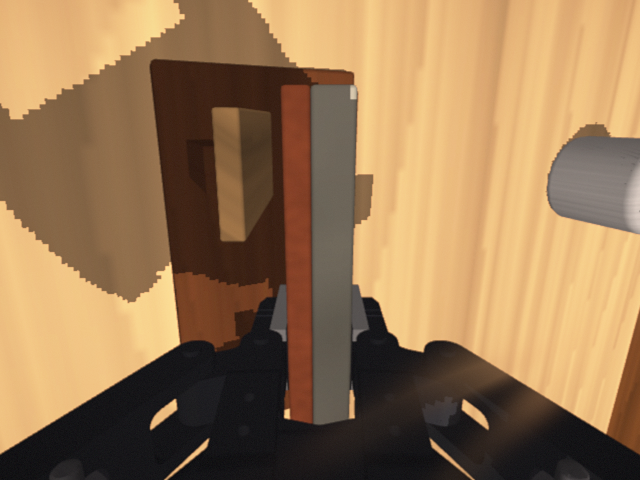

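Call:
{"method": "apply_moves", "body": {
  "increments": [
    {"x": -0.3,"y": 0.5,"z": 0,"ax": 0,"ay": 0,"az": 0,"grip": 1},
    {"x": -0.6,"y": 1.0,"z": 0,"ax": 0,"ay": 0,"az": 0,"grip": 1},
    {"x": -0.85,"y": 1.35,"z": 0,"ax": 0,"ay": 0,"az": 0,"grip": 1},
    {"x": -0.85,"y": 1.35,"z": 0,"ax": 0,"ay": 0,"az": 0,"grip": 1}
  ]
}}

```text
time_s: 8.55
eef_pos: [0.5278, -0.1805, 0.0703]
eef_rot: [0.691, -0.69, -0.154, -0.15]
wrist_force: [0.4, 0.3, -4.1]
opening: 0.199
```

Call:
{"method": "apply_moves", "body": {
  "increments": [
    {"x": -0.1,"y": 0.1,"z": 0,"ax": 0,"ay": 0,"az": 0,"grip": 1},
    {"x": -0.2,"y": 0.15,"z": 0,"ax": 0,"ay": 0,"az": 0,"grip": 1},
    {"x": -0.2,"y": 0.15,"z": 0,"ax": 0,"ay": 0,"az": 0,"grip": 1}
  ]
}}

```text
time_s: 8.93
eef_pos: [0.527, -0.1806, 0.0685]
eef_rot: [0.691, -0.69, -0.155, -0.15]
wrist_force: [0.4, 0.4, -2.8]
opening: 0.203
```

```bash
python3 snap.py 8; python3 z.py 8
```

```text
9.075 [ 0.52697964 -0.18063579  0.06849563] [ 0.69113389 -0.68978025 -0.15477522 -0.15027234] [ 0.6009602   1.67088475 -1.83795425] 0.20225310400675903
```

View pics/z8.png

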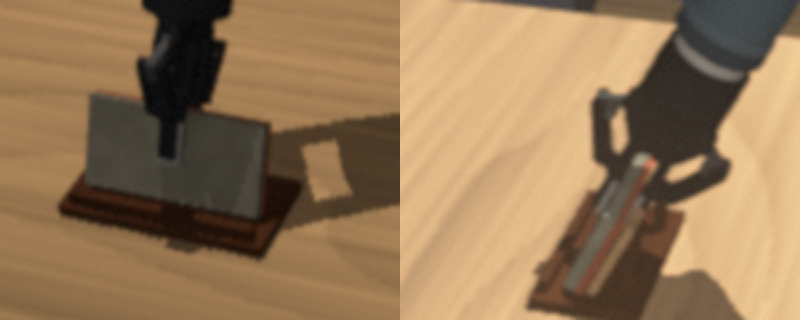

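View pics/w_8.png

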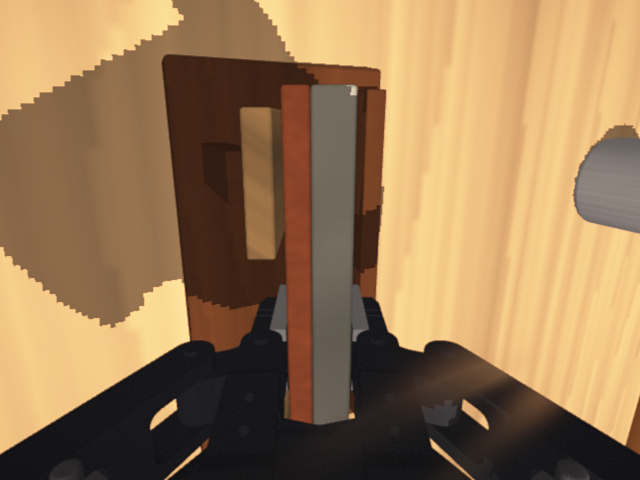

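Call:
{"method": "apply_moves", "body": {
  "increments": [
    {"x": -0.2,"y": -0.1,"z": 0,"ax": 0,"ay": 0,"az": 0,"grip": 1},
    {"x": -0.4,"y": -0.15,"z": 0,"ax": 0,"ay": 0,"az": 0,"grip": 1},
    {"x": -0.4,"y": -0.15,"z": 0,"ax": 0,"ay": 0,"az": 0,"grip": 1}
  ]
}}

```text
time_s: 9.45
eef_pos: [0.5237, -0.181, 0.0689]
eef_rot: [0.691, -0.69, -0.155, -0.152]
wrist_force: [6.7, 3.2, -4.0]
opening: 0.201
```

Call:
{"method": "apply_moves", "body": {
  "increments": [
    {"x": -0.1,"y": 0.1,"z": 0,"ax": 0,"ay": 0,"az": 0,"grip": 1},
    {"x": -0.15,"y": 0.2,"z": 0,"ax": 0,"ay": 0,"az": 0,"grip": 1},
    {"x": -0.15,"y": 0.2,"z": 0,"ax": 0,"ay": 0,"az": 0,"grip": 1}
  ]
}}

```text
time_s: 9.82
eef_pos: [0.524, -0.1812, 0.0682]
eef_rot: [0.691, -0.69, -0.156, -0.153]
wrist_force: [-4.2, 5.0, 15.4]
opening: 0.197
```

```bash
python3 snap.py 9; python3 z.py 9
```

```text
9.975 [ 0.52403191 -0.18123042  0.06823567] [ 0.69052252 -0.68964719 -0.15581544 -0.15260066] [-4.6322351   5.31177257 15.23222918] 0.2060924316482133
```

View pics/w_9.png

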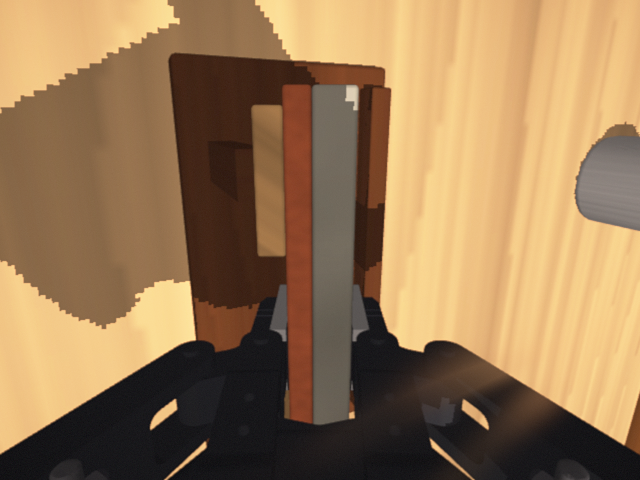

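Call:
{"method": "apply_moves", "body": {
  "increments": [
    {"x": -0.05,"y": -0.1,"z": 0,"ax": 0,"ay": 0,"az": 0,"grip": 1},
    {"x": -0.05,"y": -0.1,"z": 0,"ax": 0,"ay": 0,"az": 0,"grip": 0.75},
    {"x": -0.05,"y": -0.1,"z": 0,"ax": 0,"ay": 0,"az": 0,"grip": 0.65},
    {"x": 0,"y": -0.1,"z": 0,"ax": 0,"ay": 0,"az": 0,"grip": 0.5},
    {"x": 0,"y": -0.1,"z": 0,"ax": 0,"ay": 0,"az": 0,"grip": 0.5},
    {"x": 0,"y": -0.1,"z": 0,"ax": 0,"ay": 0,"az": 0,"grip": 0.5}
  ]
}}

```text
time_s: 10.72
eef_pos: [0.5236, -0.1812, 0.0691]
eef_rot: [0.691, -0.69, -0.156, -0.153]
wrist_force: [0.1, 0.3, -0.8]
opening: 0.493
```

```bash
python3 snap.py 10; python3 z.py 10
```

```text
10.875 [ 0.52361808 -0.18119818  0.06910438] [ 0.69053671 -0.6896416  -0.15583174 -0.15254502] [ 0.21804218 -0.16938569  0.02896478] 0.5016593409854865
```

View pics/w_10.png

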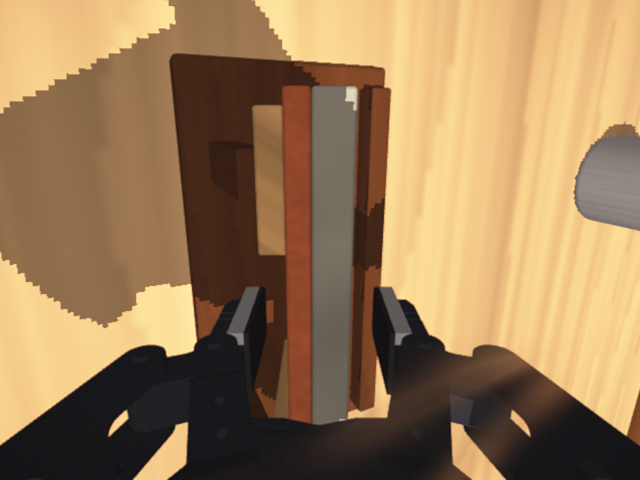

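View pics/z10.png

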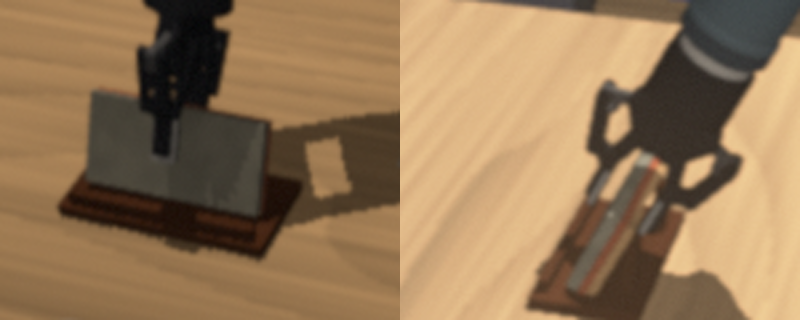

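Released, and the stone stays put with zero force. I retract straight along the tool axis.

Call:
{"method": "apply_moves", "body": {
  "increments": [
    {"x": 0,"y": -1,"z": 0,"ax": 0,"ay": 0,"az": 0,"grip": 0.5},
    {"x": 0,"y": -3,"z": 0,"ax": 0,"ay": 0,"az": 0,"grip": 0.5},
    {"x": 0,"y": -6,"z": 0,"ax": 0,"ay": 0,"az": 0,"grip": 0.5},
    {"x": 0,"y": -9.5,"z": 0,"ax": 0,"ay": 0,"az": 0,"grip": 0.5},
    {"x": 0,"y": -13,"z": 0,"ax": 0,"ay": 0,"az": 0,"grip": 0.5},
    {"x": 0,"y": -15,"z": 0,"ax": 0,"ay": 0,"az": 0,"grip": 0.5},
    {"x": 0,"y": -15,"z": 0,"ax": 0,"ay": 0,"az": 0,"grip": 0.5},
    {"x": 0,"y": -15,"z": 0,"ax": 0,"ay": 0,"az": 0,"grip": 0.5}
  ]
}}

```text
time_s: 11.88
eef_pos: [0.4595, -0.1813, 0.2043]
eef_rot: [0.691, -0.69, -0.156, -0.152]
wrist_force: [0.5, 0.8, -0.6]
opening: 0.501
```

```bash
python3 snap.py 11; python3 z.py 11
```

```text
12.025 [ 0.45946411 -0.18104126  0.20365474] [ 0.69122275 -0.68919998 -0.15524282 -0.15203343] [ 0.36377431  0.05645653 -0.39937378] 0.500537164720388
```

View pics/w_11.png

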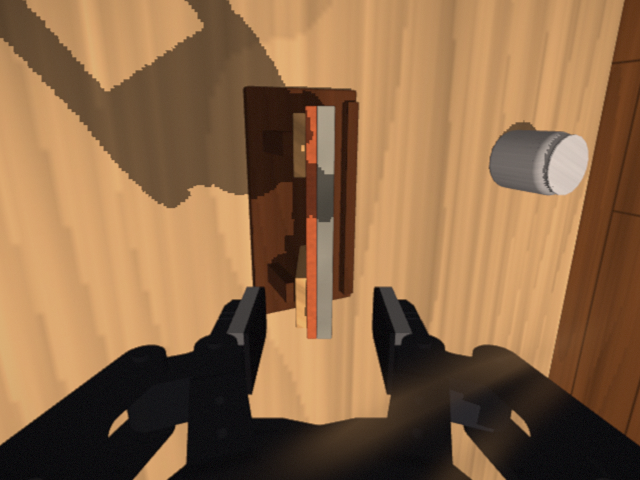

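View pics/z11.png

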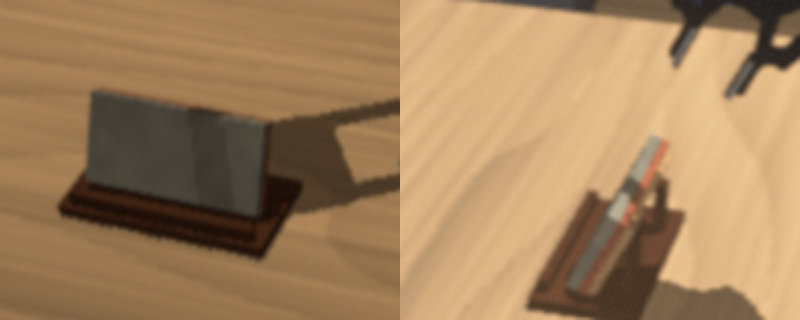

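View pics/scene_11.png

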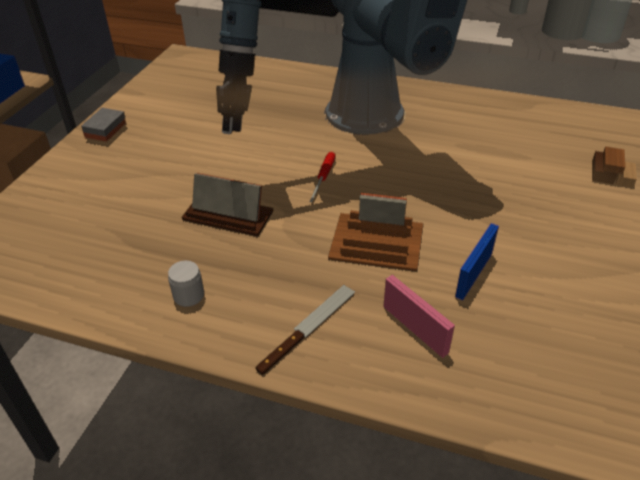

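```bash
python3 - <<'E'
from h import *
p=dict(np.load("w11.npz"))
# grey/red top face: back edge z~.0845+... 
a=[ray(p,uv,.0885) for uv in [(320,106.5),(319.5,338)]]
print(np.round(a,4),"centre",np.mean(a,0).round(4),"len",np.linalg.norm(a[0]-a[1]))
E
```

```text
[[ 0.5153 -0.1021  0.0885]
 [ 0.5158 -0.2614  0.0885]] centre [ 0.5156 -0.1817  0.0885] len 0.15929480024524487
```

```bash
python3 -c "
from bench import ticket,ctrl
print(ctrl.get_obs()['time_s']); print(ticket.hand_in())"
```

```text
12.025
the job is handed in; nothing more can be done
None
```

The longer whetstone is on the drying stand, standing on its long edge between the lip and the backstop and leaning back against both slats. I lifted it out of the rack's front slot, tilted it 25°, lowered it to the seat, pressed it lightly against the slats, released it and backed the arm away. I handed the job in at 12.0 s, well under the 38 s limit.

- **Position:** the last wrist picture puts the middle of its top at (0.516, -0.182) m, about 1–1.5 mm sideways from the stand's centre. Front to back it is within about 2 mm of where a stone flat on the slats should be.
- **Resting on its own:** the wrist force was near zero after release, and the stone did not move when the gripper backed away. In the measured readings the force never went above about 17 N.
- **Rest of the scene:** the shorter stone was still in its slot in the last scene picture, and nothing else had been disturbed.
- **Disagreement:** my estimates of the stand's turn varied from about -0.007 to 0.02 rad, so I used 0.005. The slat edges and the stone looked parallel in the last picture.

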